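Glue a rubber buffer under an angle bracket in a corner jig

TASK

Make up a door stop in the gluing jig: lay the round rubber buffer fully home in the jig's round pocket and let go of it, then set the blue angle bracket foot-down on top of it, upright leg towards the open side opposite the far fence, and press it firmly into the corner so that it bears squarely on both fences at once and down on the buffer. The adhesive is already on the bracket's underside, so finish while still gripping the bracket and pressing it against both fences and the buffer; leave the glue bottle, tape measure and felt pen beside the jig where they are.

Things in the scene. Friction and masses are not known exactly. Their poses are not given: they have to be found in the camera images.
- jig: gluing jig screwed to the counter (never moves): white plastic slab 170 (x) x 150 (y) x 18 mm with a round pocket and two dark steel fences on top. Origin at the centre of the underside. Its x axis points to the far fence, its y axis to the left fence; the jig may be turned up to 17 degrees on the counter
- pocket (a point): centre of the floor of the round pocket in the jig: 32 mm across, 7 mm deep below the slab's top, rim chamfered 2 mm; axes as the jig's. It lies 45 mm in front of the far fence's face and 35 mm beside the left fence's face, so the buffer comes about under the middle of the bracket's foot
- corner (a point): the corner where the inner face planes of both fences meet, at the level of the slab's top (18 mm above the counter); axes as the jig's. The slab's free area lies to -x and -y of it. The fences stop 6 mm short of this corner (a gap for squeezed-out glue)
- far_fence: dark steel bar on the slab, 14 mm thick (x), 80 mm long (y), 24 mm high above the slab; origin at the centre of its underside. The bracket's toe bears on its -x face
- left_fence: dark steel bar on the slab, 90 mm long (x), 14 mm thick (y), 24 mm high above the slab; origin at the centre of its underside. The bracket's left side (+y) bears on its -y face
- bracket: loose rigid blue angle bracket, about 180 g, standing on its foot: foot 80 (x) x 70 (y) x 8 mm; upright leg 10 thick (x), 70 wide, rising to 60 mm, along the foot's -x end; toe at +x. Origin under the foot's centre. In place its axes lie along the jig's, origin 40 mm (-x) and 35 mm (-y) from the corner, 7 mm above the slab, its foot on the buffer alone. No glue force is felt
- upright (a point): point on the bracket in the middle of its upright leg's thickness and width, 36 mm above the foot's underside; grip the leg here from above, closing along the bracket's x axis (10 mm); the foot's upper face is 28 mm below this point
- buffer: loose round black rubber disc (stiff), 30 mm across, 14 mm thick, 20 g, lying flat; origin at the centre of its underside. Home in the pocket its underside is on the pocket floor and its upper 7 mm stand proud of the slab, enough to grip by. It drags on the bracket (friction about 0.5 to 0.7): pressed down hard first, the foot hardly slides to the fences
- glue: small white instant-glue bottle, 28 mm across and 84 mm high, standing beside the jig; leave it alone. Origin under its centre
- measure: yellow tape measure 76 x 74 x 34 mm lying behind the jig; leave it alone. Origin under its centre
- felt_pen: white and black felt pen, 135 mm long, 17 mm thick, lying in front of the jig; leave it alone. Origin under its centre
Mind the look-alikes: they are no part of the job. Of the things shaped like the bracket, the blue one is meant.

How it is judged:
On the way:
1. the buffer lies fully home in the pocket and has been let go (horizontal distance between buffer and pocket below 0.003 m and z of buffer in the frame of pocket between -0.002 and 0.002 m and angle between buffer's own z axis and vertical below 0.06 rad and contact force between each of the arm, the fingers and buffer below 0.2 N and linear speed of buffer below 0.01 m/s and contact force between bracket and buffer below 0.05 N), for 0.2 s.
At the end, for the whole second after the job is handed in: Buffer home in the pocket (3 mm, flat, untouched by the robot); gripped bracket at rest on it, leg on the open side, within 3 mm of its place (height 2 mm), square and level to 0.04 rad, pressing both fences with over 2 N each and the buffer with over 3 N; fingers hold it with over 2 N (horizontal distance between buffer and pocket below 0.003 m and z of buffer in the frame of pocket between -0.002 and 0.002 m and angle between buffer's own z axis and vertical below 0.06 rad and contact force between each of the arm, the fingers and buffer below 0.2 N and x of bracket in the frame of corner between -0.043 and -0.037 m and y of bracket in the frame of corner between -0.038 and -0.032 m and z of bracket in the frame of corner between 0.005 and 0.009 m and x of upright in the frame of corner below -0.065 m and angle between the x axis of bracket and the x axis of jig, either way round below 0.04 rad and angle between bracket's own z axis and vertical below 0.04 rad and contact force between bracket and far_fence above 2 N and contact force between bracket and left_fence above 2 N and contact force between bracket and buffer above 3 N and contact force between the fingers and bracket above 2 N and linear speed of bracket below 0.02 m/s); the arm keeps its last pose, push and grip.
It fails at once if the glue bottle is knocked over or pushed away (angle between glue's own z axis and vertical above 0.4 rad or distance of glue from where it was at the start of the episode above 0.02 m).
It fails at once if the tape measure is pushed away (distance of measure from where it was at the start of the episode above 0.02 m).
It fails at once if the felt pen is pushed away (distance of felt_pen from where it was at the start of the episode above 0.03 m).
It also fails if it takes over 72 s, if anything falls off the work surface, if the arm or the gripper's body presses on something with over 40 N, if the wrist force passes 120 N, or if a joint passes its speed limit or range.

ROBOT

A 6-joint arm with a two-finger parallel gripper is mounted at the origin on a cart in front of the work surface, level with it; the furniture and walls round the work are solid. World frame = base frame: x ahead of the robot, y to its left, z up, the work surface at z = 0. Lengths are in m, angles in rad, forces in N, time in s.
With the tool pointing down it reaches from about 0.4 to 0.825 m from the base axis. Payload 7 kg.
Tool frame: the origin (TCP) lies at the very end of the fingers, on their centre line; the grasp point (between the pads) lies 19 mm behind it; z points along the fingers, y is the line along which they close (so a half turn about z gives the same grasp; the last joint's range is limited). The gripper opens to 88 mm and grips with 3 to 60 N. Pads are 19 mm wide; open, the fingers measure 130 mm over their backs; the gripper's body (78 mm by 193 mm) begins 47 mm behind the grasp point.
Start: joints at [1.395, 0.359, 0.012, 0, -1.224, -0.288], TCP at [0.302, 0.604, 0.227] pointing down, gripper open.
Joint ranges: [-3.07, 3.07], [-1.43, 2.12], [-1.02, 1.25], [-3.03, 1.67], [-3.05, -0], [-3.03, 3.03]. Speed limits (rad/s): [2.39, 2.39, 3.01, 3.14, 3.14, 3.14].

INTERFACE

Orientations are given as [roll, pitch, yaw] about the fixed x, y, z axes, in that order (R = Rz(yaw) Ry(pitch) Rx(roll)).
In Python, from station import arm, grab_frame gives the robot as it stands.
- The arm moves only by the tool jog_arm, never from a script. Its argument "deltas" is a list that holds one entry, the list of rows, each a list of 4 numbers: the shift along the tool's x, y, z in units of 60 mm (1.0 is 60 mm), then the turn about the tool's z in units of 5 degrees (1.0 is 5 degrees). A call has 1 to 8 rows; each row is the pose to reach, as a shift and turn from the pose commanded when the call began, along the tool's axes at that moment; what a row does not reach only later rows make up. A row lasts 1/8 s, in which the tool goes at most 62.5 mm and 10.7 degrees, less where a joint would pass 70% of its speed; a pose out of reach is approached as far as the arm can. A call with a gripper value outside its range is refused whole. "grip" is the finger opening in mm, from 0 to 87.6, set as the call begins (left out, the last holds). The fingers move at their own pace and stop on an object; "squeeze" is the grip in N (left out, the last holds). Time passes only in rows, so rows that repeat a pose let the fingers close. It gives the time, the measured TCP pose, the force, the opening and the grip force at its end, in the units of the state.
- arm.get_state(): the state, without advancing time (a new reading comes with each control period).
- grab_frame(name): name is "scene" or "top" or "wrist"; returns a dict with "img" (480x640x3 uint8, red, green, blue), "vfov" (degrees; the focal length in pixels is half the picture's height over the tangent of half this angle, whatever the lens; pixels are square), "cx", "cy" (the principal point, pixels), "dist_coeffs" ([k1, k2, p1, p2, k3] as OpenCV has them; the pictures are not rectified), "xyz" and "rotation" of the camera in the world. Camera axes: x right, y down, z forward; pixel columns grow to the right and rows downward; lengths in m; the calibration is good to about 2 mm. A picture is of the moment at which its call begins. There is no depth.
- arm.job_done(): hands the job in; it is judged then, once.
The state is a dict: "t": time; "q": joint angles; "qd": joint speeds; "joint_efforts": joint torques, N m; "eef_pos": TCP position; "ee_rot": TCP orientation; "force": force on the tool from outside, world axes, zero at the start; "moment": the same for the moment, N m; "width": finger opening in m; "gripper_force": force on a finger pad.
Only numpy, scipy, OpenCV 4.12 (cv2) and the standard library are available. Lean on these libraries where they do the work, as an engineer would, in place of code of your own. Each camera call takes 0.05 s, during which the arm holds its last target. There are 200 camera calls.

## Working session

There is one attempt and no reset: what is moved stays moved. The work goes in short steps, Python scripts to look and compute and a tool call to move; the robot and the scene stay as the last step left them, time stands still between calls to the robot, and variables do not carry over. Pictures are saved under pics/ and viewed, at most 10 in all, crops included, and the job is handed in when it is done.

Besides the shell and the picture viewer there is one more tool, called after "Call:" as name(argument=value, ...) on one line, values as JSON. jog_arm: Moves the arm, as the interface text tells. Its arguments: {"type":"object","properties":{"deltas":{"type":"array"},"grip":{"type":"number"},"squeeze":{"type":"number"}},"required":["deltas"]}

```bash
mkdir -p pics; ls; python3 - <<'E'
from station import arm, grab_frame
import cv2, pickle
for n in ("scene","top"):
    f=grab_frame(n); pickle.dump(f,open(f"pics/{n}.pkl","wb")); cv2.imwrite(f"pics/{n}.png",f["img"][:,:,::-1])
    print(n,f["vfov"],f["cx"],f["cy"],f["dist_coeffs"],f["xyz"],f["rotation"])
print(arm.get_state())
E
```

```text
pics
scene 45.63083495477275 327.6797570332761 240.74397580392545 [0.01789317 0.         0.         0.         0.        ] [-0.14927878  1.03152326  1.35946765] [-2.30523649 -0.00406252 -2.63627601]
top 50.60225756683958 325.13789542084373 241.77788006164212 [-0.08528763  0.          0.          0.          0.        ] [ 0.23787331 -0.19208899  1.41949704] [-2.94851027 -0.01367749 -1.59015428]
{'t': 0.1, 'q': array([ 1.39508457e+00,  3.59339610e-01,  1.12042443e-02, -3.10851623e-04,
       -1.22408474e+00, -2.88118879e-01]), 'qd': array([0.00017311, 0.00030958, 0.00113195, 0.00163644, 0.00077387,
       0.00013746]), 'joint_efforts': array([-9.62793092e-04, -5.84160590e+01,  2.93751991e+01,  7.01553985e+00,
        1.02136118e-02, -5.91985963e-05]), 'eef_pos': array([0.30180201, 0.60331856, 0.2257236 ]), 'ee_rot': array([ 3.14014452e+00, -1.24410285e-04, -4.63936384e-01]), 'force': array([ 0.1698099 , -0.35062155,  0.88793835]), 'moment': array([-0.05041497, -0.05078978,  0.04519035]), 'gripper_force': 0.0, 'width': 0.08752108791693537}
```

View pics/scene.png

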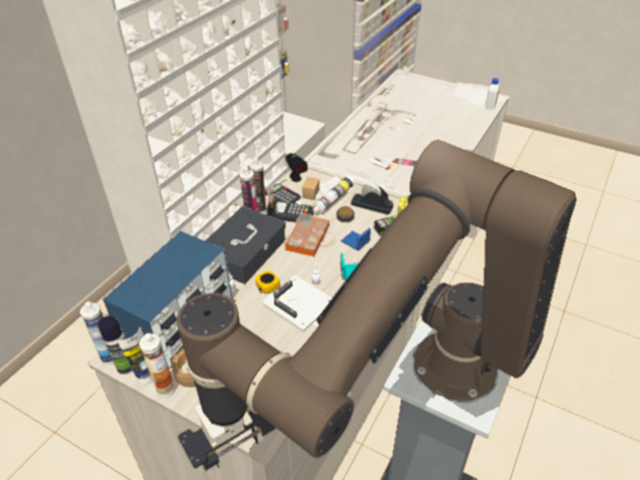

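View pics/top.png

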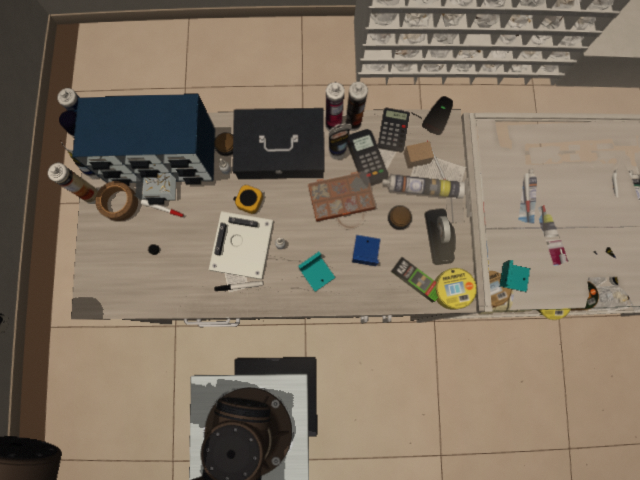

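The top view shows the jig at about (240,243), with its fences at (220,240) and (242,221). There is a small black disc at (154,249) and the blue bracket at (366,250). Possible mix-ups:
- **Bracket:** blue (366,250), teal (317,271) and teal (517,275). The blue one is meant.
- **Buffer:** black disc (154,249), brown discs (400,217) and (228,145), and the tape roll (115,201). The small black one fits 30 mm.

I'll check this choice in one close crop.

```bash
cat > h.py <<'E'
import numpy as np, cv2, pickle
from scipy.spatial.transform import Rotation as R
def K(f):
    F=240/np.tan(np.radians(f["vfov"]/2)); return np.array([[F,0,f["cx"]],[0,F,f["cy"]],[0,0,1]])
def cast(f,px,z):
    px=np.asarray(px,float).reshape(-1,1,2)
    n=cv2.undistortPoints(px,K(f),np.array(f["dist_coeffs"]))[:,0]
    d=np.c_[n,np.ones(len(n))]@R.from_euler("xyz",f["rotation"]).as_matrix().T
    o=np.array(f["xyz"]); return o+d*((z-o[2])/d[:,2])[:,None]
def proj(f,P):
    Rm=R.from_euler("xyz",f["rotation"]).as_matrix()
    return cv2.projectPoints(np.asarray(P,float).reshape(-1,3),cv2.Rodrigues(Rm.T)[0],-Rm.T@np.array(f["xyz"]),K(f),np.array(f["dist_coeffs"]))[0][:,0]
E
python3 - <<'E'
from h import *
f=pickle.load(open("pics/top.pkl","rb")); im=f["img"]
print("base",proj(f,[0,0,0]))
hsv=cv2.cvtColor(im,cv2.COLOR_RGB2HSV)
def blobs(m,roi,z,name,amin=30):
    x0,y0,x1,y1=roi; mm=np.zeros_like(m); mm[y0:y1,x0:x1]=m[y0:y1,x0:x1]
    for c in cv2.findContours(mm,cv2.RETR_EXTERNAL,cv2.CHAIN_APPROX_NONE)[0]:
        if cv2.contourArea(c)<amin: continue
        r=cv2.minAreaRect(c); b=cv2.boxPoints(r); w=cast(f,b,z)
        print(name,np.round(r[0],1),np.round(np.linalg.norm(np.diff(w,axis=0),axis=1)[:2]*1e3),np.round(w[:,:2],3).tolist(),"c",np.round(cast(f,r[0],z)[0],3))
H,S,V=cv2.split(hsv)
blobs(((V<60)*255).astype(np.uint8),(135,235,175,265),0.014,"buffer")
blobs(((S>90)&(H>105)&(H<125))*np.uint8(255),(340,225,390,275),0.008,"bracket")
blobs(((V>150)&(S<40))*np.uint8(255),(195,200,285,285),0.018,"jig",300)
blobs(((V<70))*np.uint8(255),(205,210,262,262),0.042,"fence",60)
a=cv2.resize(im[200:300,130:290],(800,500),interpolation=cv2.INTER_CUBIC)
b=cv2.resize(im[220:300,290:390],(400,320),interpolation=cv2.INTER_CUBIC)[:100*4]
cv2.imwrite("pics/c1.png",np.vstack([a[150:430] if 0 else a[:,:], ])[:,:,::-1])
c=np.zeros((600,800,3),np.uint8); c[:280,:]=cv2.resize(im[200:298,130:290+120],(800,280),interpolation=cv2.INTER_CUBIC)
c[280:600,:400]=b; c[280:600,400:800]=cv2.resize(im[205:285,195:295],(400,320),interpolation=cv2.INTER_CUBIC)
cv2.imwrite("pics/c2.png",c[:,:,::-1])
E
```

```text
base [[248.12190674 431.26734285]]
buffer [154.  249.5] [29. 26.] [[0.511, 0.283], [0.511, 0.254], [0.485, 0.253], [0.485, 0.281]] c [0.498 0.268 0.014]
bracket [366.4 250.1] [76. 71.] [[0.456, -0.291], [0.531, -0.305], [0.519, -0.375], [0.444, -0.361]] c [ 0.488 -0.333  0.008]
jig [239.5 249.4] [199. 153.] [[0.412, 0.114], [0.609, 0.082], [0.577, -0.068], [0.382, -0.031]] c [0.494 0.024 0.018]
fence [220.5 239. ] [86. 16.] [[0.479, 0.089], [0.564, 0.074], [0.561, 0.058], [0.476, 0.073]] c [0.519 0.074 0.042]
fence [243.1 222.2] [13. 80.] [[0.567, 0.052], [0.58, 0.05], [0.565, -0.029], [0.552, -0.027]] c [0.566 0.011 0.042]
```

View pics/c2.png

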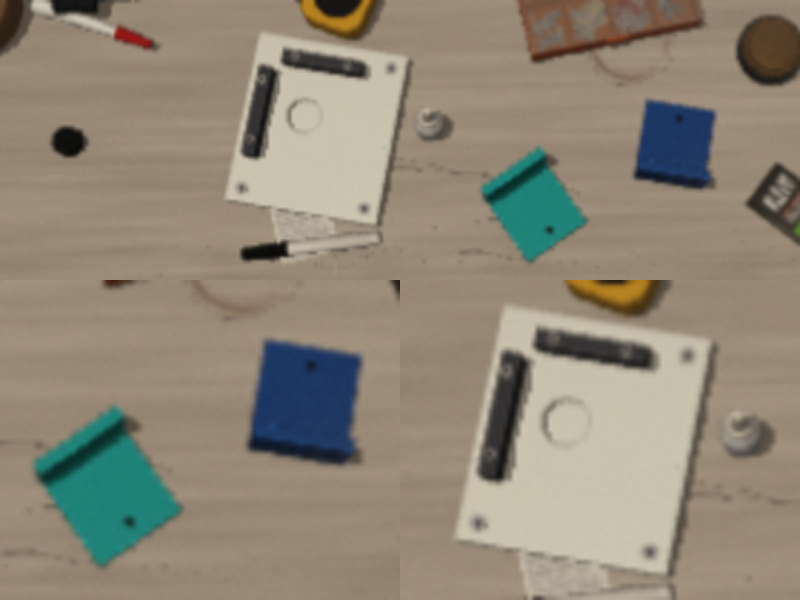

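The crop confirms the choice. The blue bracket is lower right in the crop, top-view (366,250), with its leg towards the robot and its foot pointing away. The small black disc is at (154,249), and the jig's pocket is near (237,237). The jig yaw is about -0.18. The glue bottle at (281,243) is right of the jig. Next I'll go over the buffer.

Call:
jog_arm(deltas=[[[0.7,0.45,0.15,1.8],[1.4,0.9,0.3,3.7],[2.1,1.35,0.5,5.5],[2.8,1.8,0.7,7.4],[3.5,2.25,0.85,9.2],[4.2,2.7,1.0,11.1],[4.85,3.15,1.1,12.9],[5.42,3.53,1.2,14.7]]], grip=60)

```text
t: 1.1
eef_pos: [0.4985, 0.267, 0.1541]
ee_rot: [3.141, -0.0, -1.752]
force: [0.8, 0.2, -0.6]
width: 0.06
gripper_force: 0.0
```

Call:
jog_arm(deltas=[[[0,0,0,0],[0,0,0,0],[0,0,0,0]]])

```text
t: 1.48
eef_pos: [0.4978, 0.2695, 0.1546]
ee_rot: [-3.142, 0.0, -1.745]
force: [-0.2, -0.9, 0.1]
width: 0.0602
gripper_force: 0.0
```

```bash
cat >> h.py <<'E'
def togo(s,x,y,z,yaw):
    """deltas in tool units from measured state s to a world pose, tool down"""
    Rm=R.from_euler("xyz",s["ee_rot"]).as_matrix()
    d=Rm.T@(np.array([x,y,z])-s["eef_pos"]); t=-np.degrees((yaw-s["ee_rot"][2]+np.pi)%(2*np.pi)-np.pi)
    return np.round(np.r_[d/0.06,t/5],3)
E
python3 - <<'E'
from h import *
from station import arm, grab_frame
f=grab_frame("wrist"); pickle.dump(f,open("pics/w1.pkl","wb")); cv2.imwrite("pics/w1.png",f["img"][:,:,::-1])
s=arm.get_state(); print(s["t"],s["eef_pos"],s["ee_rot"],s["q"],f["xyz"],f["rotation"],f["vfov"],f["dist_coeffs"])
E
```

```text
1.525 [0.49778003 0.26961189 0.15467619] [-3.14148349e+00  2.48647229e-04 -1.74488989e+00] [ 8.42013834e-01  2.39099462e-01 -3.31893808e-01 -4.53608839e-05
 -9.99534196e-01 -1.01608289e+00] [0.48582742 0.20436083 0.31351292] [ 2.88933612e+00 -5.09663658e-04  2.96735903e+00] 70.41755042081773 [0.02140128 0.         0.         0.         0.        ]
```

View pics/w1.png

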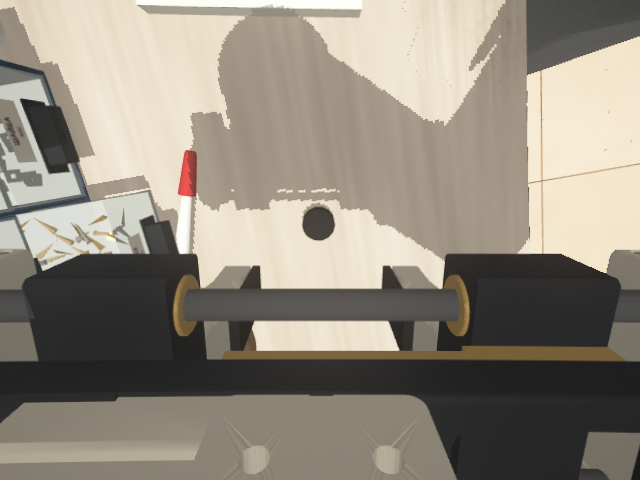

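In the wrist view, the buffer is a dark disc at (318,223), ahead of the fingers, which sit at (225,300) and (415,300). The jig's near edge is at (250,8).

```bash
cat >> h.py <<'E'
def disc(f,roi,thr,z,r=0.015):
    x0,y0,x1,y1=roi; g=cv2.cvtColor(f["img"],cv2.COLOR_RGB2GRAY)[y0:y1,x0:x1]
    c=max(cv2.findContours((g<thr)*np.uint8(255),cv2.RETR_EXTERNAL,cv2.CHAIN_APPROX_NONE)[0],key=cv2.contourArea)
    w=cast(f,c.reshape(-1,2)+[x0,y0],z); (cx,cy),rad=cv2.minEnclosingCircle((w[:,:2]*1000).astype(np.float32))
    return cx/1000,cy/1000,rad/1000
E
python3 - <<'E'
from h import *
from station import arm
f=pickle.load(open("pics/w1.pkl","rb")); g=cv2.cvtColor(f["img"],cv2.COLOR_RGB2GRAY)
print(g[223,290:350:4])
for z in (0.014,0.0): print(disc(f,(280,190,360,255),90,z))
p=disc(f,(280,190,360,255),90,0.014); s=arm.get_state()
print(togo(s,p[0],p[1],0.009,-1.75),togo(s,0.498,0.268,0.009,-1.75))
E
```

```text
[229 229 230 151  67  66  66  69  67  68  69 125 224 224 232]
(0.5001434631347657, 0.27104888916015624, 0.015245336532592774)
(0.5008125305175781, 0.27416607666015624, 0.015957921981811524)
[-0.03  -0.034  2.428  0.059] [ 0.026 -0.008  2.428  0.059]
```

Call:
jog_arm(deltas=[[[-0.03,-0.03,0.6,0],[-0.03,-0.03,1.2,0],[-0.03,-0.03,1.8,0],[-0.03,-0.03,2.1,0],[-0.03,-0.03,2.3,0],[-0.03,-0.03,2.42,0],[-0.03,-0.03,2.42,0],[-0.03,-0.03,2.42,0]]])

```text
t: 2.52
eef_pos: [0.5005, 0.2706, 0.0101]
ee_rot: [-3.141, 0.001, -1.746]
force: [0.0, 1.0, -0.0]
width: 0.06
gripper_force: 0.0
```

Call:
jog_arm(deltas=[[[0,0,0,0],[0,0,0,0],[0,0,0,0],[0,0,0,0],[0,0,0,0],[0,0,0,0]]], grip=22, squeeze=12)

```text
t: 3.28
eef_pos: [0.5002, 0.2702, 0.0094]
ee_rot: [-3.142, 0.0, -1.747]
force: [-0.6, -0.2, 1.5]
width: 0.0292
gripper_force: 12.0
```

```bash
python3 - <<'E'
from h import *
from station import arm
f=pickle.load(open("pics/top.pkl","rb")); p=cast(f,[236.5,240.3],0.018)[0]; print(p)
s=arm.get_state(); print(s["force"]); print(togo(s,p[0],p[1],0.155,-1.75))
E
```

```text
[0.51989633 0.03287499 0.018     ]
[-0.63346459 -0.23346072  1.51090565]
[ 3.837 -1.015 -2.426  0.04 ]
```

Call:
jog_arm(deltas=[[[0,0,-0.8,0],[0,0,-1.6,0],[0.4,-0.1,-2.4,0],[1.2,-0.3,-2.43,0],[2.0,-0.55,-2.43,0],[2.8,-0.75,-2.43,0],[3.5,-0.92,-2.43,0],[3.83,-1.01,-2.43,0.04]]])

```text
t: 4.28
eef_pos: [0.5192, 0.0313, 0.1551]
ee_rot: [3.141, -0.0, -1.752]
force: [0.8, 0.6, -0.9]
width: 0.029
gripper_force: 12.0
```

Call:
jog_arm(deltas=[[[0,0,0,0],[0,0,0,0],[0,0,0,0],[0,0,0,0]]])

```text
t: 4.78
eef_pos: [0.5196, 0.034, 0.1551]
ee_rot: [3.142, -0.0, -1.749]
force: [-0.4, 0.2, -0.4]
width: 0.0292
gripper_force: 12.0
```

```bash
python3 - <<'E'
from h import *
from station import arm, grab_frame
f=grab_frame("wrist"); pickle.dump(f,open("pics/w2.pkl","wb")); cv2.imwrite("pics/w2.png",f["img"][:,:,::-1])
s=arm.get_state(); print(s["t"],s["eef_pos"],s["ee_rot"],s["width"],f["xyz"])
E
```

```text
4.825 [0.51960888 0.03395578 0.15512373] [ 3.14154099e+00  1.26038245e-05 -1.74916481e+00] 0.02893109444332251 [ 0.50738636 -0.03105634  0.31400463]
```

View pics/w2.png

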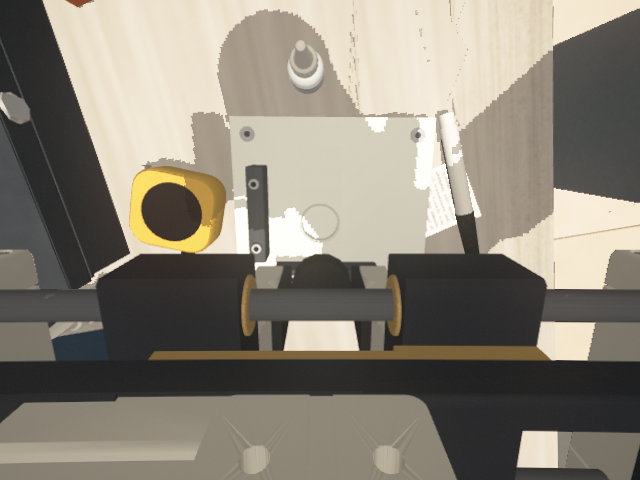

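The wrist view shows the pocket rim at about (320,222) with radius ~19 px. The held buffer's lower edge is at (322,257), the far fence is at (258,212), and the glue bottle is at (305,65).

```bash
python3 - <<'E'
from h import *
from station import arm
f=pickle.load(open("pics/w2.pkl","rb")); g=cv2.cvtColor(f["img"],cv2.COLOR_RGB2GRAY)
x0,y0=285,190; r=cv2.resize(g[y0:252,x0:355],None,fx=4,fy=4,interpolation=cv2.INTER_CUBIC)
r=cv2.GaussianBlur(r,(0,0),2); r2=cv2.createCLAHE(4,(4,4)).apply(r)
cs=cv2.HoughCircles(r2,cv2.HOUGH_GRADIENT,1,10,param1=60,param2=15,minRadius=60,maxRadius=100)
for c in cs[0][:5]:
    px=(c[:2]+.5)/4-.5+[x0,y0]; print(px,c[2]/4,cast(f,px,0.018)[0])
# edges in world
e=cv2.Canny(r2,30,80); ys,xs=np.nonzero(e); px=np.c_[xs,ys]/4+[x0,y0]; w=cast(f,px,0.018)[:,:2]
c0=cast(f,(cs[0][0][:2]+.5)/4-.5+[x0,y0],0.018)[0,:2]; rad=np.linalg.norm(w-c0,axis=1)
print(np.histogram(rad*1e3,bins=np.arange(8,26,1)))
from scipy.optimize import least_squares
for lo,hi in((13,17),(16.5,20)):
    c=c0.copy(); ok=True
    for _ in range(5):
        rr=np.linalg.norm(w-c,axis=1)*1e3; sel=w[(rr>lo)&(rr<hi)]
        sol=least_squares(lambda p:np.linalg.norm(sel-p[:2],axis=1)-p[2],[*c,0.016],loss="soft_l1",f_scale=0.0005); c=sol.x[:2]
    print(sol.x,len(sel))
cv2.imwrite("pics/e.png",np.vstack([r2,e]))
# bottle and fence lines later; held buffer edge
col=g[240:275,322]; print(col)
# jig edges via white blob
E
```

```text
[319.25 220.75] 17.125 [0.52022625 0.03273997 0.018     ]
[319.75 223.25] 19.75 [0.52019486 0.03506459 0.018     ]
[317.25 223.25] 18.15 [0.52238987 0.03466866 0.018     ]
[317.5  218.75] 22.025 [0.52143257 0.03067353 0.018     ]
[322.   221.25] 16.925 [0.51789676 0.03362326 0.018     ]
(array([ 11,  36,  30,  14,  45, 156, 134, 282, 241, 155, 108,  54,  37,
        20,  18,  16,  19]), array([ 8,  9, 10, 11, 12, 13, 14, 15, 16, 17, 18, 19, 20, 21, 22, 23, 24,
       25]))
[0.5200859  0.03410661 0.01527425] 887
[0.52048826 0.03455184 0.01745678] 474
[184 195 223 241 244 244 243 224 203 202 203 203 202 172 108  61  63  62
  61  62  61  60  61  61  61  63  61  60  61  60  61  58  59  59  59]
```

View pics/e.png

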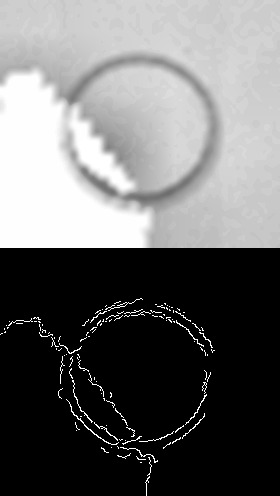

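```bash
python3 - <<'E'
from h import *
from station import arm
f=pickle.load(open("pics/w2.pkl","rb")); g=cv2.cvtColor(f["img"],cv2.COLOR_RGB2GRAY)
s=arm.get_state()
pocket=np.array([0.5200,0.0342])
m=(g[245:275,280:365]<90)*np.uint8(255)
pts=[]
for c in range(305,341,3):
    col=g[240:275,c].astype(float); i=np.argmax(col<130); pts.append([c,240+i-(130-col[i])/(col[i-1]-col[i]+1e-9)])
w=cast(f,pts,s["eef_pos"][2]-0.0094)
from scipy.optimize import least_squares
sol=least_squares(lambda p:np.linalg.norm(w[:,:2]-p,axis=1)-0.015,s["eef_pos"][:2],loss="soft_l1",f_scale=.0003)
print("buffer",sol.x,"tcp",s["eef_pos"],np.round(sol.fun*1e3,2))
off_seen=sol.x-s["eef_pos"][:2]; off_pre=np.array([0.0,0.0008])
for o in (off_seen,off_pre): t=pocket-o; print(o,t,togo(s,t[0],t[1],0.03,-1.75))
# jig yaw from far fence & slab: fence dark blob
mm=np.zeros_like(g); mm[160:262,240:275]=(g[160:262,240:275]<80)*np.uint8(255)
c=max(cv2.findContours(mm,0,1)[0],key=cv2.contourArea); b=cv2.boxPoints(cv2.minAreaRect(c)); print(np.round(b), np.round(cast(f,b,0.042),4)[:,:2].tolist())
E
```

```text
buffer [0.51937529 0.0372824 ] tcp [0.51960888 0.03395578 0.15512373] [ 0.26 -0.05 -0.15  0.   -0.07 -0.23  0.07  0.14  0.24 -0.03 -0.12  0.03]
[-0.00023359  0.00332662] [0.52023359 0.03087338] [ 0.049 -0.019  2.085  0.01 ]
[0.     0.0008] [0.52   0.0334] [ 0.008 -0.008  2.085  0.01 ]
[[251. 166.]
 [265. 163.]
 [280. 228.]
 [266. 231.]] [[0.564, -0.0252], [0.5528, -0.0256], [0.5522, 0.0279], [0.564, 0.0285]]
```

```bash
python3 - <<'E'
from h import *
from scipy.optimize import least_squares
f=pickle.load(open("pics/w1.pkl","rb")); g=cv2.cvtColor(f["img"],cv2.COLOR_RGB2GRAY)
print(g[200:246:1,318])
for name,thr in(("",140),):
    up,dn=[],[]
    for c in range(308,330,2):
        col=g[195:250,c].astype(float); i=np.nonzero(col<thr)[0]
        a,b=i[0],i[-1]
        up.append([c,195+a-(thr-col[a])/(col[a-1]-col[a])]); dn.append([c,195+b+(thr-col[b])/(col[b+1]-col[b])])
    for n,p,zs in(("up",up,(0,.014)),("dn",dn,(0,.014))):
        for z in zs:
            w=cast(f,p,z); s=least_squares(lambda q:np.linalg.norm(w[:,:2]-q,axis=1)-.015,[.5,.27 if True else 0],loss="soft_l1",f_scale=.0003)
            print(n,z,s.x,np.abs(s.fun).max(),w[5])
E
```

```text
[207 227 189 151 151 152 123  74  54  59  66  65  66  67  67  67  67  66
  68  67  68  69  68  69  69  69  68  67  68  68  68  69  69  70  71  68
  69  70  69  71 157 217 228 229 228 228]
up 0 [0.50006526 0.27222577] 0.0002580143826244573 [0.49779886 0.2574384  0.        ]
up 0.014 [0.49954664 0.26990948] 0.00028129284174041244 [0.49726427 0.2550682  0.014     ]
dn 0 [0.5060855  0.30304844] 0.0038497245655347567 [0.50364037 0.29020782 0.        ]
dn 0.014 [0.50010396 0.27167044] 0.0002312741074748416 [0.50284493 0.2863743  0.014     ]
```

Call:
jog_arm(deltas=[[[0.02,-0.015,0.5,0],[0.03,-0.015,1.0,0],[0.03,-0.015,1.5,0],[0.03,-0.015,1.9,0],[0.03,-0.015,2.05,0],[0.03,-0.015,2.05,0],[0.03,-0.015,2.05,0],[0.03,-0.015,2.05,0]]])

```text
t: 5.82
eef_pos: [0.5208, 0.0317, 0.0331]
ee_rot: [-3.14, 0.001, -1.75]
force: [-0.1, -0.2, -1.1]
width: 0.0292
gripper_force: 12.0
```

Call:
jog_arm(deltas=[[[0,0,0,0],[0,0,0.04,0],[0,0,0.06,0],[0,0,0.08,0],[0,0,0.1,0],[0,0,0.12,0],[0,0,0.12,0]]])

```text
t: 6.7
eef_pos: [0.5203, 0.0315, 0.0249]
ee_rot: [-3.141, 0.0, -1.75]
force: [-0.1, -0.5, 0.1]
width: 0.029
gripper_force: 12.0
```

Call:
jog_arm(deltas=[[[0,0,0.02,0],[0,0,0.04,0],[0,0,0.05,0],[0,0,0.06,0],[0,0,0.06,0],[0,0,0.06,0]]])

```text
t: 7.45
eef_pos: [0.5203, 0.0315, 0.0214]
ee_rot: [-3.141, 0.0, -1.75]
force: [0.9, 1.8, -0.2]
width: 0.0292
gripper_force: 12.0
```

Call:
jog_arm(deltas=[[[0,0,0.01,0],[0,0,0.02,0],[0,0,0.025,0],[0,0,0.03,0],[0,0,0.03,0]]])

```text
t: 8.07
eef_pos: [0.5204, 0.0315, 0.0203]
ee_rot: [-3.141, 0.0, -1.75]
force: [-2.1, 2.9, 9.4]
width: 0.029
gripper_force: 12.0
```

The upward force of 9.4 N at TCP z = 0.0203 matches the pocket floor. I'll open slightly, since the far fence is close, and lift.

Call:
jog_arm(deltas=[[[0,0,0,0],[0,0,0,0],[0,0,0,0],[0,0,-0.3,0],[0,0,-0.9,0],[0,0,-1.6,0],[0,0,-2.25,0],[0,0,-2.25,0]]], grip=38)

```text
t: 9.07
eef_pos: [0.5219, 0.0319, 0.1576]
ee_rot: [-3.137, 0.003, -1.75]
force: [-0.1, -0.2, 0.3]
width: 0.0383
gripper_force: 0.0
```

Call:
jog_arm(deltas=[[[0,0,0,0],[0,0,0,0],[0,0,0,0]]])

```text
t: 9.45
eef_pos: [0.5197, 0.0312, 0.1536]
ee_rot: [3.14, -0.001, -1.75]
force: [-0.9, 0.4, -0.9]
width: 0.0381
gripper_force: 0.0
```

```bash
python3 - <<'E'
from h import *
from station import arm, grab_frame
f=grab_frame("wrist"); pickle.dump(f,open("pics/w3.pkl","wb"))
s=arm.get_state(); print(s["t"],s["eef_pos"],s["ee_rot"],s["width"],s["force"])
cv2.imwrite("pics/w3.png",cv2.resize(f["img"][150:270,220:380],(800,600),interpolation=cv2.INTER_CUBIC)[:,:,::-1])
E
```

```text
9.5 [0.51983643 0.03128618 0.15373069] [ 3.14024055e+00 -9.31410480e-04 -1.75007855e+00] 0.038035364542198344 [ 0.10899622 -0.29999856  0.79587078]
```

View pics/w3.png

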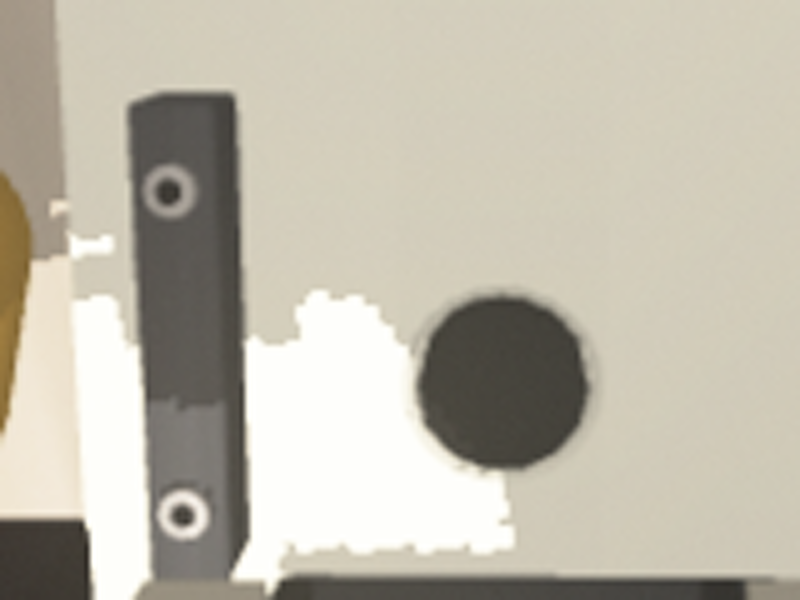

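The buffer at (320,226) sits concentrically in the pocket ring, so it is home and free. Now I'll get the jig's yaw and then move to the bracket.

```bash
python3 - <<'E'
from h import *
from station import arm
for n in("w2","w3"):
    f=pickle.load(open(f"pics/{n}.pkl","rb")); g=cv2.cvtColor(f["img"],cv2.COLOR_RGB2GRAY).astype(float)
    p=[]
    for r in range(175,250,3):   # right edge of far fence (foot of inner face, z=.018)
        row=g[r,255:300]; i=np.argmax(row>140); 
        if i: p.append([255+i-(row[i]-140)/(row[i]-row[i-1]),r])
    w=cast(f,p,0.018); vx,vy,x,y=cv2.fitLine((w[:,:2]*1000).astype(np.float32),cv2.DIST_HUBER,0,.01,.01).ravel()
    if vy<0: vx,vy=-vx,-vy
    print(n,"far face yaw",-np.arctan2(vx,vy),"pt",x,y, "resid",np.round(np.std(-(w[:,0]*1e3-x)*vy+(w[:,1]*1e3-y)*vx),2))
    # distance of pocket from this face
    for pk in((520.2,34.3),): print("dist",(x-pk[0])*vy-(y-pk[1])*vx)
    q=[]
    for c in range(250,400,6):   # slab -y top edge: shadow/wood to slab
        col=g[95:135,c]; d=np.diff(cv2.GaussianBlur(col.reshape(-1,1),(1,3),0).ravel()); i=np.argmax(np.abs(d)); q.append([c,95+i+.5])
    w=cast(f,q,0.018); vx,vy,x,y=cv2.fitLine((w[:,:2]*1000).astype(np.float32),cv2.DIST_HUBER,0,.01,.01).ravel()
    print("slab edge yaw",np.arctan(vy/vx),"pt",x,y)
print(disc(pickle.load(open("pics/w3.pkl","rb")),(295,200,345,250),100,0.025))
f=pickle.load(open("pics/top.pkl","rb")); H,S,V=cv2.split(cv2.cvtColor(f["img"],cv2.COLOR_RGB2HSV))
m=((S>90)&(H>105)&(H<125))*np.uint8(255); m[:225]=0;m[275:]=0;m[:,:340]=0;m[:,392:]=0
ys,xs=np.nonzero(m)
p=[[c,ys[xs==c].min()-.5] for c in range(358,378)]; w=cast(f,p,0.008)[:,:2]; print("toe",np.polyfit(w[:,1],w[:,0],1),w[[0,-1]])
s=arm.get_state(); print(togo(s,0.45,-0.325,0.19,-1.75))
E
```

```text
w2 far face yaw -0.19628176 pt 562.98694 14.359052 resid 2.94
dist 45.854313
slab edge yaw -0.18561386 pt 511.0218 -55.029545
w3 far face yaw -0.1958303 pt 563.9398 18.602882 resid 2.8
dist 45.958145
slab edge yaw -0.1907347 pt 511.27325 -55.079166
(0.5197086181640626, 0.03297431182861328, 0.015048722267150878)
toe [0.18970905 0.58973263] [[ 0.53007417 -0.31052929]
 [ 0.52048129 -0.3643708 ]]
[ 6.051e+00  8.700e-02 -5.990e-01 -1.000e-03]
```

Call:
jog_arm(deltas=[[[0.3,0,-0.3,0],[1.1,0.01,-0.6,0],[2.0,0.03,-0.6,0],[2.9,0.04,-0.6,0],[3.8,0.05,-0.6,0],[4.7,0.07,-0.6,0],[5.5,0.08,-0.6,0.1],[6.05,0.09,-0.6,0.12]]], grip=60)

```text
t: 10.5
eef_pos: [0.4493, -0.3267, 0.19]
ee_rot: [3.141, 0.0, -1.762]
force: [0.7, 0.3, 0.4]
width: 0.06
gripper_force: 0.0
```

Call:
jog_arm(deltas=[[[0,0,0,0],[0,0,0,0],[0,0,0,0],[0,0,0,0]]])

```text
t: 11.0
eef_pos: [0.4505, -0.3241, 0.1907]
ee_rot: [-3.141, 0.0, -1.759]
force: [0.1, -0.0, -0.1]
width: 0.0599
gripper_force: 0.0
```

```bash
python3 - <<'E'
from h import *
from station import arm, grab_frame
f=grab_frame("wrist"); pickle.dump(f,open("pics/w4.pkl","wb")); cv2.imwrite("pics/w4.png",f["img"][:,:,::-1])
s=arm.get_state(); print(s["t"],s["eef_pos"],s["ee_rot"],s["width"],s["force"])
E
```

```text
11.05 [ 0.45042193 -0.32415382  0.19069925] [-3.14136647e+00  1.11146940e-06 -1.75944898e+00] 0.05977548721277008 [-0.98507138  0.36724687  0.40929497]
```

View pics/w4.png

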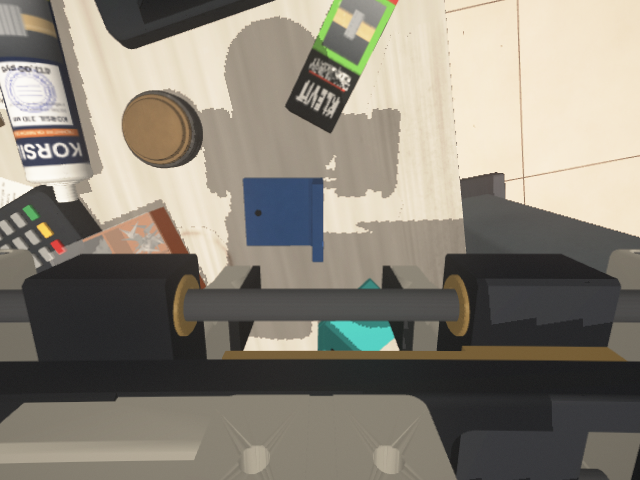

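The blue foot spans (244–312, 178–246), with its leg along (312–323, 178–262) on the robot side. The teal look-alike is at (360,325), clear of the fingers.

```bash
python3 - <<'E'
from h import *
from station import arm
f=pickle.load(open("pics/w4.pkl","rb")); H,S,V=cv2.split(cv2.cvtColor(f["img"],cv2.COLOR_RGB2HSV))
m=((S>90)&(H>105)&(H<125))*np.uint8(255); k=np.zeros_like(m); k[165:275,235:335]=m[165:275,235:335]
def edge(idx,axis,last):  # sub-blob boundary
    out=[]
    for c in idx:
        v=np.nonzero(k[:,c] if axis==0 else k[c])[0]; e=v.max()+.5 if last else v.min()-.5
        out.append([c,e] if axis==0 else [e,c])
    return out
s=arm.get_state(); Rm=R.from_euler("xyz",s["ee_rot"]).as_matrix()
def rep(n,p,z):
    w=cast(f,p,z); l=((w-s["eef_pos"])@Rm)*1e3; l=l[:,:2]  # tool x,y mm
    print(n,"tool x,y mean",np.round(np.median(l,0),1),"ends",np.round(l[[0,-1]],1).tolist())
rep("toe z8",edge(range(190,240,5),1,False),.008)
rep("leg outer z60",edge(range(190,258,4),1,True),.06); rep("leg outer z0",edge(range(190,258,4),1,True),.0)
rep("leg +y end z60",edge(range(315,321),0,True),.06)
rep("leg -y end z60",edge(range(314,321),0,False),.06); rep("leg -y end z0",edge(range(314,321),0,False),.0)
rep("foot +y z8",edge(range(250,305,5),0,True),.008); rep("foot -y z8",edge(range(250,305,5),0,False),.008); rep("foot -y z0",edge(range(250,305,5),0,False),.0)
hsv=V[215,300:330]; print(hsv)
print(s["eef_pos"])
E
```

```text
toe z8 tool x,y mean [ -0.3 -76.7] ends [[22.6, -77.0], [-24.1, -76.6]]
leg outer z60 tool x,y mean [1.4 2. ] ends [[29.3, 2.0], [-27.9, 2.0]]
leg outer z0 tool x,y mean [-12.    2.3] ends [[21.7, 2.3], [-47.4, 2.4]]
leg +y end z60 tool x,y mean [-35.   -2.5] ends [[-35.0, -4.7], [-35.0, -0.2]]
leg -y end z60 tool x,y mean [39.  -2.7] ends [[39.0, -5.2], [39.0, -0.2]]
leg -y end z0 tool x,y mean [33.4 -3.3] ends [[33.4, -6.4], [33.4, -0.3]]
foot +y z8 tool x,y mean [-34.3 -47.4] ends [[-34.3, -73.5], [-34.3, -21.2]]
foot -y z8 tool x,y mean [ 34.1 -45. ] ends [[34.1, -69.9], [34.1, -20.2]]
foot -y z0 tool x,y mean [ 33.3 -46.1] ends [[33.3, -71.5], [33.4, -20.7]]
[109 109 111 109 110 110 110 109 107 105 105 100 104 111 111 112 110 110
 110 110 110 112 108 191 233 231 232 233 234 235]
[ 0.45042193 -0.32415382  0.19069925]
```

Call:
jog_arm(deltas=[[[0,-0.04,0.6,0],[0,-0.04,1.2,0],[0,-0.04,1.8,0],[0,-0.04,2.3,0],[0,-0.04,2.6,0],[0,-0.04,2.8,0],[0,-0.04,2.89,0],[0,-0.04,2.89,0]]])

```text
t: 12.05
eef_pos: [0.4527, -0.3252, 0.0173]
ee_rot: [-3.141, -0.0, -1.76]
force: [0.2, 0.1, -0.6]
width: 0.0601
gripper_force: 0.0
```

Call:
jog_arm(deltas=[[[0,0,0,0],[0,0,0,0],[0,0,0,0],[0,0,0,0],[0,0,0,0],[0,0,0,0],[0,0,0,0],[0,0,0,0]]], grip=2, squeeze=45)

```text
t: 13.05
eef_pos: [0.4526, -0.3253, 0.0172]
ee_rot: [-3.141, -0.0, -1.761]
force: [-0.3, -0.0, 0.7]
width: 0.0097
gripper_force: 45.0
```

```bash
python3 - <<'E'
from h import *
from station import arm
s=arm.get_state(); print(s["t"],s["eef_pos"],s["ee_rot"],s["width"],s["force"],s["moment"],s["gripper_force"])
E
```

```text
13.05 [ 0.45260297 -0.32527738  0.01721011] [-3.14140326e+00 -4.10096956e-05 -1.76058044e+00] 0.00972576434272988 [-0.32545433 -0.03174615  0.68222106] [ 0.02506346 -0.22865489  0.03902827] 44.999991059303284
```

Call:
jog_arm(deltas=[[[0,0,-0.3,0],[0,0,-0.9,0],[0,0,-1.5,0],[0,0,-1.9,0],[0,0,-1.9,0]]])

```text
t: 13.68
eef_pos: [0.4533, -0.3255, 0.1327]
ee_rot: [-3.138, -0.0, -1.761]
force: [0.4, 0.0, -3.4]
width: 0.0098
gripper_force: 45.0
```

Call:
jog_arm(deltas=[[[-0.5,0.05,0,0],[-1.3,0.14,0,0],[-2.1,0.23,0,0],[-2.9,0.32,0,0],[-3.7,0.41,0,0],[-4.5,0.5,0,0],[-5.3,0.58,0,0],[-5.96,0.65,0,0]]])

```text
t: 14.68
eef_pos: [0.4806, 0.0348, 0.1298]
ee_rot: [3.14, -0.001, -1.76]
force: [0.5, 0.2, -2.4]
width: 0.0097
gripper_force: 45.0
```

Call:
jog_arm(deltas=[[[0,0,0,0],[0,0,0,0],[0,0,0,0],[0,0,0,0]]])

```text
t: 15.18
eef_pos: [0.4815, 0.0325, 0.131]
ee_rot: [3.141, -0.0, -1.762]
force: [-0.3, -0.9, -2.6]
width: 0.0096
gripper_force: 45.0
```

```bash
python3 - <<'E'
from h import *
from station import arm, grab_frame
f=grab_frame("wrist"); pickle.dump(f,open("pics/w5.pkl","wb")); cv2.imwrite("pics/w5.png",f["img"][:,:,::-1])
s=arm.get_state(); print(s["t"],s["eef_pos"],s["ee_rot"],s["width"],s["force"],s["moment"])
E
```

```text
15.225 [0.48153012 0.03255778 0.13103762] [ 3.14140808e+00 -1.19648702e-04 -1.76186969e+00] 0.009566939279024422 [-0.6410928  -0.05736912 -1.36355601] [ 0.07434236 -0.02689308  0.02226265]
```

View pics/w5.png

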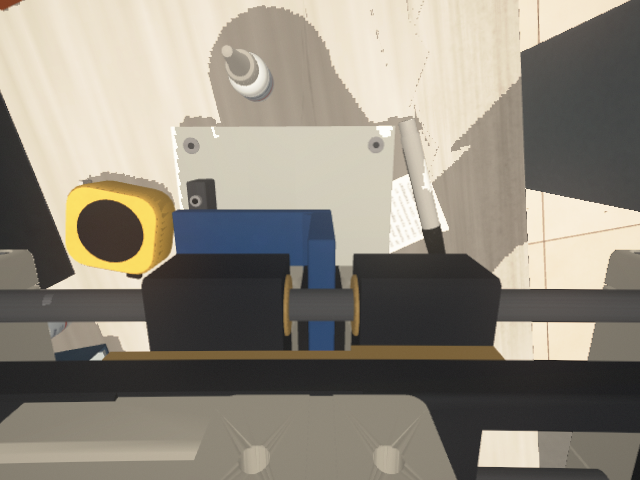

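The bracket is held level: toe edge at (174,230), leg at (320,235), both parallel to the slab edges. Next I'll descend at the standoff.

Call:
jog_arm(deltas=[[[0,0,0.4,0],[0,0,0.8,0],[0,0,1.1,0],[0,0,1.3,0],[0,0,1.4,0],[0,0,1.44,0],[0,0,1.44,0],[0,0,1.44,0]]])

```text
t: 16.23
eef_pos: [0.482, 0.0334, 0.0452]
ee_rot: [-3.141, 0.0, -1.76]
force: [1.2, -0.9, -1.7]
width: 0.0096
gripper_force: 45.0
```

Call:
jog_arm(deltas=[[[0,-0.03,0,0],[0,-0.06,0,0],[0,-0.08,0,0],[0,-0.1,0,0],[0,-0.1,0,0],[0,-0.1,0,0]]])

```text
t: 16.98
eef_pos: [0.4875, 0.0321, 0.0447]
ee_rot: [3.141, -0.0, -1.761]
force: [0.4, 0.7, -2.3]
width: 0.0102
gripper_force: 45.0
```

Call:
jog_arm(deltas=[[[0,-0.015,0,0],[0,-0.03,0,0],[0,-0.03,0,0],[0,-0.03,0,0]]])

```text
t: 17.48
eef_pos: [0.4893, 0.0318, 0.0447]
ee_rot: [3.142, -0.0, -1.761]
force: [-0.5, -0.1, -1.7]
width: 0.0097
gripper_force: 45.0
```

Call:
jog_arm(deltas=[[[0,-0.01,0,0],[0,-0.02,0,0],[0,-0.02,0,0],[0,-0.02,0,0]]])

```text
t: 17.98
eef_pos: [0.4901, 0.0315, 0.0446]
ee_rot: [3.141, -0.0, -1.761]
force: [-2.6, 1.0, -1.8]
width: 0.0099
gripper_force: 45.0
```

Call:
jog_arm(deltas=[[[-0.03,0,0,0],[-0.06,0,0,0],[-0.09,0,0,0],[-0.11,0,0,0],[-0.11,0,0,0],[-0.11,0,0,0]]])

```text
t: 18.73
eef_pos: [0.4913, 0.038, 0.0446]
ee_rot: [3.141, -0.0, -1.761]
force: [-4.7, -0.9, -1.6]
width: 0.0099
gripper_force: 45.0
```

Call:
jog_arm(deltas=[[[-0.01,0,0,0],[-0.02,0,0,0],[-0.02,0,0,0],[-0.02,0,0,0]]])

```text
t: 19.23
eef_pos: [0.4915, 0.039, 0.0446]
ee_rot: [3.141, -0.0, -1.761]
force: [-6.4, -1.2, -2.9]
width: 0.0101
gripper_force: 45.0
```

Call:
jog_arm(deltas=[[[-0.01,0,0,0],[-0.02,0,0,0],[-0.02,0,0,0],[-0.02,0,0,0]]])

```text
t: 19.73
eef_pos: [0.4916, 0.0396, 0.0447]
ee_rot: [3.141, -0.001, -1.761]
force: [-4.3, -5.0, -0.7]
width: 0.0099
gripper_force: 45.0
```

Call:
jog_arm(deltas=[[[-0.01,0,0,0],[-0.02,0,0,0],[-0.02,0,0,0],[-0.02,0,0,0]]])

```text
t: 20.23
eef_pos: [0.4915, 0.0397, 0.0447]
ee_rot: [3.14, -0.003, -1.761]
force: [-4.0, -10.8, 0.3]
width: 0.0097
gripper_force: 45.0
```

```bash
cat > st.py <<'E'
from h import *
from station import arm
def rd():
    s=arm.get_state(); a=s["ee_rot"][2]+np.pi/2; c,d=np.cos(a),np.sin(a)
    J=np.array([[c,d],[-d,c]])
    print("t",round(s["t"],2),"jig pos mm",np.round(J@s["eef_pos"][:2]*1e3,2),"z",round(s["eef_pos"][2]*1e3,2),"jig F",np.round(J@s["force"][:2],1),"Fz",round(s["force"][2],1),"M jig",np.round(J@s["moment"][:2],2),round(s["moment"][2],2),"rot",np.round(s["ee_rot"],4),s["gripper_force"])
rd()
E
python3 st.py
```

```text
t 20.23 jig pos mm [475.2  131.83] z 44.72 jig F [ -1.9 -11.3] Fz 0.3 M jig [-4.26  0.32] -0.04 rot [ 3.1401e+00 -2.9000e-03 -1.7608e+00] 45.00103712081909
```

Call:
jog_arm(deltas=[[[0,-0.01,0,0],[0,-0.02,0,0],[0,-0.02,0,0],[0,-0.02,0.01,0],[0,-0.02,0.02,0],[0,-0.02,0.03,0],[0,-0.02,0.03,0],[0,-0.02,0.03,0]]])

```text
t: 21.22
eef_pos: [0.4917, 0.0396, 0.0428]
ee_rot: [3.139, -0.003, -1.761]
force: [-8.8, -8.5, 3.4]
width: 0.0096
gripper_force: 45.0
```

```bash
python3 st.py
```

```text
t 21.23 jig pos mm [475.34 131.67] z 42.81 jig F [ -7. -10.] Fz 3.4 M jig [-3.24  2.35] 0.13 rot [ 3.1385 -0.0032 -1.7607] 45.006247758865356
```

Call:
jog_arm(deltas=[[[0,0,0.01,0],[0,0,0.02,0],[0,0,0.025,0],[0,0,0.025,0],[0,0,0.025,0],[0,0,0.025,0]]])

```text
t: 21.98
eef_pos: [0.4916, 0.0396, 0.0422]
ee_rot: [3.139, -0.003, -1.76]
force: [-12.0, -7.5, 15.9]
width: 0.0092
gripper_force: 45.0
```

```bash
python3 st.py
```

```text
t 21.98 jig pos mm [475.37 131.53] z 42.21 jig F [-10.4  -9.7] Fz 15.9 M jig [-3.32  3.93] 0.16 rot [ 3.1389e+00 -3.1000e-03 -1.7604e+00] 45.00805377960205
```

Call:
jog_arm(deltas=[[[0,0,0,0],[0,0,0,0],[-0.004,-0.008,0,0],[-0.008,-0.015,0,0],[-0.008,-0.015,0,0],[-0.008,-0.015,0,0],[-0.008,-0.015,0,0],[-0.008,-0.015,0,0]]], squeeze=58)

```text
t: 22.98
eef_pos: [0.4917, 0.0396, 0.0423]
ee_rot: [3.138, -0.004, -1.761]
force: [-17.8, -6.3, 20.1]
width: 0.0094
gripper_force: 58.0
```

```bash
python3 - <<'E'
import st
from h import *
from station import grab_frame
f=grab_frame("wrist"); pickle.dump(f,open("pics/w6.pkl","wb"))
cv2.imwrite("pics/w6.png",cv2.resize(f["img"][110:270,120:400],(800,457),interpolation=cv2.INTER_CUBIC)[:,:,::-1])
E
```

```text
t 22.98 jig pos mm [475.4  131.64] z 42.25 jig F [-16.3  -9.5] Fz 20.1 M jig [-3.43  5.32] 0.09 rot [ 3.1376 -0.0038 -1.7605] 58.01498293876648
```

View pics/w6.png

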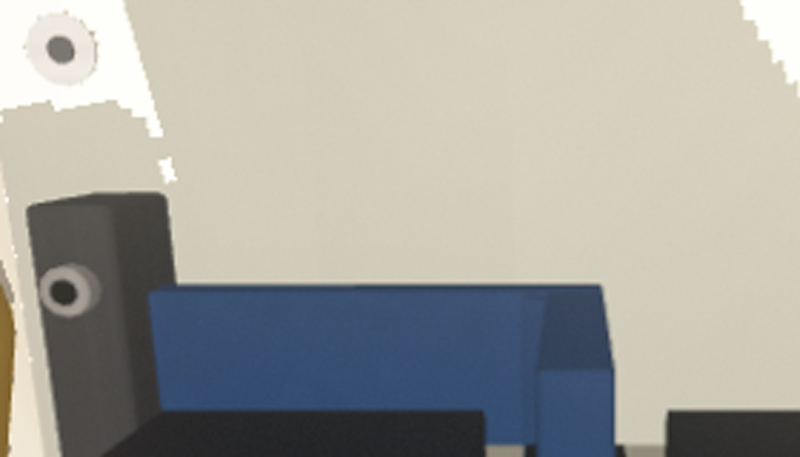

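The toe is flush on the far fence at crop (150,350) and the foot is level. To be sure of the left-fence preload without friction sharing it, I'll ease off the down press, push left more, then press down again.

Call:
jog_arm(deltas=[[[0,0.005,-0.02,0],[0,0.012,-0.04,0],[0,0.012,-0.045,0],[-0.006,0.012,-0.045,0],[-0.012,0.012,-0.045,0],[-0.015,0.012,-0.045,0],[-0.015,0.012,-0.045,0],[-0.015,0.012,-0.045,0]]])

```text
t: 24.02
eef_pos: [0.4916, 0.0398, 0.0432]
ee_rot: [3.137, -0.005, -1.761]
force: [-3.7, -14.1, -5.0]
width: 0.0096
gripper_force: 58.0
```

```bash
python3 st.py
```

```text
t 24.02 jig pos mm [475.19 132.05] z 43.22 jig F [ -0.9 -14.6] Fz -5.0 M jig [-5.52  0.16] 0.05 rot [ 3.1373 -0.0051 -1.7611] 57.99898087978363
```

Call:
jog_arm(deltas=[[[0,-0.01,0,0],[0,-0.02,0,0],[0,-0.02,0.01,0],[0,-0.02,0.02,0],[0,-0.02,0.03,0],[0,-0.02,0.035,0],[0,-0.02,0.035,0],[0,-0.02,0.035,0]]])

```text
t: 25.02
eef_pos: [0.4917, 0.0396, 0.0423]
ee_rot: [3.136, -0.005, -1.761]
force: [-15.2, -9.7, 15.5]
width: 0.0099
gripper_force: 58.0
```

```bash
python3 st.py
```

```text
t 25.02 jig pos mm [475.34 131.84] z 42.31 jig F [-13.1 -12.4] Fz 15.5 M jig [-4.63  4.51] 0.22 rot [ 3.1363 -0.0051 -1.7609] 58.01076650619507
```

Call:
jog_arm(deltas=[[[0,0,0,0],[0,0,0,0],[0,0,0,0],[0,0,0,0]]])

```text
t: 25.52
eef_pos: [0.4917, 0.0396, 0.0423]
ee_rot: [3.136, -0.005, -1.761]
force: [-15.7, -10.1, 16.0]
width: 0.0101
gripper_force: 58.0
```

```bash
python3 - <<'E'
import st
print(st.arm.job_done())
E
```

```text
t 25.52 jig pos mm [475.35 131.84] z 42.33 jig F [-13.5 -12.9] Fz 16.0 M jig [-4.63  4.55] 0.18 rot [ 3.1363 -0.0051 -1.7609] 58.0108380317688
the job is handed in; nothing more can be done
None
```

I handed the job in at 25.5 s: the buffer is home in the pocket, and the blue bracket is gripped at 58 N and pressed into the corner at about 13 N towards each fence and 16 N down (wrist force); the hand-in returned no verdict.

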